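Punch the tool-store mark into a scraper

ROBOT

A 6-joint arm with a two-finger parallel gripper is mounted at the origin on the work surface. World frame = base frame: x ahead of the robot, y to its left, z up, the work surface at z = 0. Lengths are in m, angles in rad, forces in N, time in s.
With the tool pointing down it reaches from about 0.425 to 0.95 m from the base axis. Payload 14.7 kg.
Tool frame: the origin (TCP) lies midway between the tips of the shut fingers; the grasp point (between the pads) lies 19 mm behind it; z points along the fingers, y is the line along which they close (so a half turn about z gives the same grasp; the last joint's range is limited). The gripper opens to 85 mm and grips with 20 to 120 N. Pads are 22 mm wide; open, the fingers measure 114 mm over their backs; the gripper's body (76 mm by 85 mm) begins 54 mm behind the grasp point. The pads swing forward as they close: fully open they stand 13 mm farther back than shut.
Start: joints at [-1.162, 0.48, 1.596, -0, 1.065, -0.047], TCP at [0.286, -0.584, 0.231] pointing down, gripper open.
Joint ranges: [-2.75, 2.75], [-0.82, 2.05], [0.23, 2.67], [-1.56, 4.7], [0.09, 2.69], [-2.92, 2.92]. Speed limits (rad/s): [1.89, 1.89, 2.39, 3.01, 3.01, 3.01].

INTERFACE

Orientations are given as a unit quaternion [w, x, y, z].
In Python, from bench import monitor, cams, ctrl gives the robot as it stands.
- The arm moves only by the shell command python3 -m creep 'ROWS' [FORCE]. ROWS is JSON, a list of rows, each an object with "gripper": the closure, from 0 (fully open) to 1 (shut); "offset": the shift along the tool's x, y, z in cm, a list of three; "turn": the turn, a rotation vector about the tool's x, y, z in degrees, a list of three. A call has 1 to 10 rows; each row shifts and turns the commanded pose from where the row before left it, along the tool's axes as they then stand; what a row does not reach is not made up. A row lasts 1/12 s, in which the tool goes at most 41.7 mm and 7.16 degrees, less where a joint would pass 70% of its speed; a pose out of reach is approached as far as the arm can. A call with a gripper value outside its range is refused whole. The fingers move at their own pace and stop on an object; FORCE is the grip in N (left out, the last holds). Time passes only in rows, so rows that do not move let the fingers close. It gives the time, the measured TCP pose, the force, the opening and the grip force at its end, in the units of the state.
- monitor.sense(): the state, without advancing time (a new reading comes with each control period).
- cams.grab_frame(name): name is "side" or "top"; returns a dict with "frame" (420x560x3 uint8, red, green, blue), "mtx" (3x3 intrinsics, pixels), "R" (3x3) and "t" (3): a world point X has camera coordinates R X + t. Camera axes: x right, y down, z forward; pixel columns grow to the right and rows downward; lengths in m; the calibration is good to about 2 mm. A picture is of the moment at which its call begins. There is no depth.
- ctrl.finish_job(): hands the job in; it is judged then, once.
The state is a dict: "time": time; "joint_positions": joint angles; "qd": joint speeds; "effort": joint torques, N m; "tool_pos": TCP position; "orientation": TCP orientation; "wrist_force": force on the tool from outside, world axes, zero at the start; "torque": the same for the moment, N m; "gripper_width": finger opening in m; "grasp_force": force on a finger pad.
Only numpy, scipy, OpenCV 4.12 (cv2) and the standard library are available. Lean on these libraries where they do the work, as an engineer would, in place of code of your own. Each camera call takes 0.05 s, during which the arm holds its last target. There are 200 camera calls.

TASK

Mark the narrow scraper for the tool store: slide its blade, edge first, down into the slot of the sloping marking stand until it is fully home against the stop. Then press the stand's spring plunger all the way down to its stop for a moment, let it spring back, and leave the scraper lying home in the stand. Never press the plunger while the slot is empty or the blade not home, and leave the wide scraper and the other things on the bench where they are.

Things in the scene. Friction and masses are not known exactly. Their poses are not given: they have to be found in the camera images.
- scraper: Narrow scraper, 195 mm long, 0.13 kg, lying flat, blade roughly to the robot's left (+y). Origin: on its flat underside, centre line, 130 mm behind the blade's front edge. x towards the handle's end, z up from the underside. Wooden bar handle 24 wide, 24 high, x = -35 to +65 mm, underside flush with the blade's. Steel blade 3 thick, 50 wide over its front 70 mm, then a 26 wide neck to the handle.
- scraper_tip (a point): Middle of the narrow scraper's front blade edge, on the underside; axes as the scraper's. Home: at the origin of slot.
- slot: Sloping bed of the grey marking stand (base plate 200 x 100 mm, fixed), tilted 30 degrees, low end roughly to the robot's left (+y). Origin: on the bed at the slot's end stop, centre line, 30 mm above the bench. x up the slope and out of the mouth (the blade goes in towards -x); y across; z square to the bed, up, leaning downhill. Slot x = 0 to 50, 55 wide, 8 high.
- slot_mouth (a point): Centre of the slot's mouth on the bed, x = 50 mm from the stop; axes as the slot's. Lips at both sides and above flare outwards from here to 66 mm. The grey housing over the slot is 76 wide, its top 34 mm above the bed. The bed, 76 wide, lies open up to x = 90.
- handle_rest (a point): On the stand's bed level, 130 mm up the slope from the stop; axes as the slot's. Here the scraper's origin lies when it is home, flat on the bed, its axes along the slot's. A steel spine 14 mm wide, from x = 90 to 198, carries the handle, so that fingers pass on both sides of it.
- plunger (a joint): Travel of the spring plunger, 0 up to 0.014 m at its stop; it slides along the slot's -z axis. The spring gives about 3 N at the start and 9 N at the stop; springs back when released.
- plunger_top (a point): Centre of the plunger's black round head's top face, 36 mm in diameter, 14 thick. Stands over the slot at x = 25, y = 0, z = 74 mm in the slot's axes when up, z = 60 when down. Moves with the plunger; axes as the slot's.
- wide_scraper: Wide scraper, not to be touched: the same shape and handle, but the blade 80 mm wide over its front 70 mm. Origin and axes as the narrow scraper's. The two may lie in each other's place.
- hammer: Hammer lying on the bench on the robot's left.
- screwdriver: Screwdriver lying far right.
- wrench: Open wrench lying on the right.
- brush: Brush lying far left.
- tin: Plain metal tin, 66 mm in diameter, 60 high, standing beyond the stand; origin under its centre.
- grindstone: Grey sharpening stone 150 x 50 x 25 mm, lying on the right, near the robot; origin under its centre.
Mind the look-alikes: they are no part of the job. What is shaped like the part that bears slot but purple is not meant.

How it is judged:
On the way, in this order (a step that is already met when the one before it is completed fails the run):
1. the narrow scraper's blade is home in the slot, with the plunger up (x of scraper_tip in the frame of slot between -0.003 and 0.005 m and z of scraper_tip in the frame of slot between -0.003 and 0.006 m and y of scraper_tip in the frame of slot between -0.006 and 0.006 m and angle between the x axis of scraper and the x axis of slot, either way round below 0.14 rad and value of joint plunger below 0.004 m), for 0.2 s.
2. the plunger is held at its stop over the home blade (x of scraper_tip in the frame of slot between -0.003 and 0.005 m and z of scraper_tip in the frame of slot between -0.003 and 0.006 m and y of scraper_tip in the frame of slot between -0.006 and 0.006 m and angle between the x axis of scraper and the x axis of slot, either way round below 0.14 rad and value of joint plunger above 0.0125 m), for 0.2 s.
At the end, for the whole second after the job is handed in: The narrow scraper lies at rest in the stand, its blade edge within 5 mm of the end stop, within 6 mm of the bed and of the centre line, its length along the slot within 8 degrees; the plunger has sprung back to within 2 mm of its top position (x of scraper_tip in the frame of slot between -0.003 and 0.005 m and z of scraper_tip in the frame of slot between -0.003 and 0.006 m and y of scraper_tip in the frame of slot between -0.006 and 0.006 m and angle between the x axis of scraper and the x axis of slot, either way round below 0.14 rad and value of joint plunger below 0.002 m and linear speed of scraper below 0.02 m/s); the robot touches nothing.
It fails at once if the plunger is pressed more than 6 mm while the blade is not home (value of joint plunger above 0.006 m and not (x of scraper_tip in the frame of slot between -0.003 and 0.005 m and z of scraper_tip in the frame of slot between -0.003 and 0.006 m and y of scraper_tip in the frame of slot between -0.006 and 0.006 m and angle between the x axis of scraper and the x axis of slot, either way round below 0.14 rad)).
It fails at once if the wide scraper or another thing on the bench is moved more than 30 mm (distance of any of wide_scraper, hammer, screwdriver, wrench, brush, tin, grindstone from where it was at the start of the episode above 0.03 m).
It also fails if it takes over 58 s, if anything falls off the work surface, if the arm or the gripper's body presses on something with over 40 N, if the wrist force passes 120 N, or if a joint passes its speed limit or range.

## Working session

There is one attempt and no reset: what is moved stays moved. The work goes in short steps, Python scripts to look and compute and a shell command to move; the robot and the scene stay as the last step left them, time stands still between calls to the robot, and variables do not carry over. Pictures are saved under pics/ and viewed, at most 10 in all, crops included, and the job is handed in when it is done.

```bash
mkdir -p pics; python3 - <<'E'
from bench import monitor,cams
import cv2,numpy as np
for n in("top","side"):
    d=cams.grab_frame(n); cv2.imwrite(f"pics/{n}0.png",d["frame"][:,:,::-1]); np.savez(f"{n}0.npz",**d)
    print(n,d["mtx"].round(1).tolist(),d["R"].round(4).tolist(),d["t"].round(4).tolist(), (-d["R"].T@d["t"]).round(3))
s=monitor.sense();print(s["time"],s["tool_pos"],s["orientation"],s["gripper_width"])
E
```

```text
top [[493.8, 0.0, 285.2], [0.0, 493.8, 213.8], [0.0, 0.0, 1.0]] [[0.0172, -0.9998, 0.0141], [-0.9948, -0.0185, -0.1004], [0.1006, -0.0123, -0.9948]] [-0.0135, 0.498, 1.3744] [0.357 0.013 1.418]
side [[418.6, 0.0, 289.0], [0.0, 418.6, 203.3], [0.0, 0.0, 1.0]] [[-0.7483, -0.6631, 0.0171], [-0.5125, 0.5616, -0.6496], [0.4212, -0.4949, -0.7601]] [0.3638, 0.3274, 1.2054] [-0.068  0.654  1.123]
0.1 [ 0.28598112 -0.58329589  0.2307448 ] [-5.32449885e-04  9.74141032e-01  2.25940158e-01 -1.04010590e-04] 0.0854157755038948
```

View pics/top0.png

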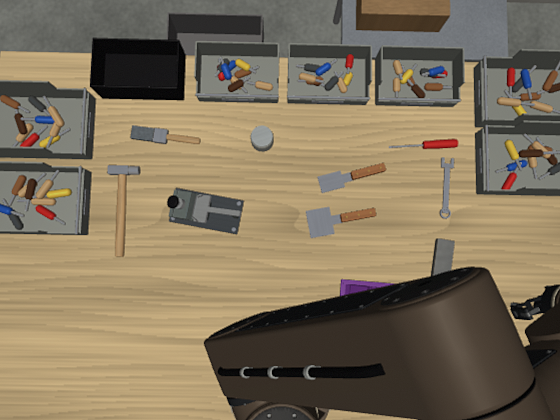

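View pics/side0.png

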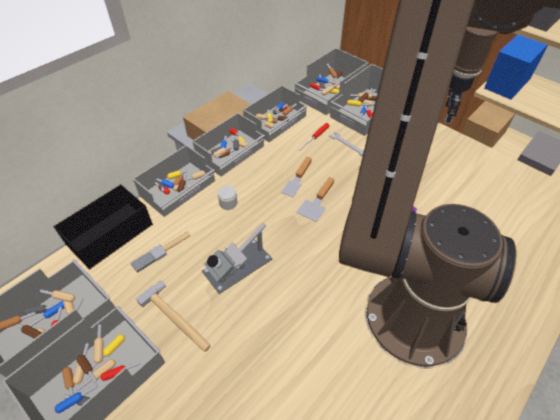

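Top view: scraper candidates are the far one, blade (332,181), handle (368,171), and the near one, blade (320,222), handle (358,214). The stand candidates are grey at (207,211) with the plunger at (173,202), and purple at (365,288), which is the look-alike. The far blade looks narrower, so I'll check that in a crop and measure it.

```bash
cat > h.py <<'E'
import numpy as np,cv2
def load(n): return dict(np.load(n+".npz"))
def ray(d,uv,z):
    c=-d["R"].T@d["t"]; v=d["R"].T@np.linalg.solve(d["mtx"],[uv[0],uv[1],1.]); return c+v*(z-c[2])/v[2]
def proj(d,X):
    p=d["mtx"]@(d["R"]@np.asarray(X)+d["t"]); return p[:2]/p[2]
def two(da,ua,db,ub):
    P=[d["mtx"]@np.c_[d["R"],d["t"]] for d in(da,db)]
    X=cv2.triangulatePoints(P[0],P[1],np.array(ua,float),np.array(ub,float))[:,0]; return X[:3]/X[3]
E
python3 - <<'E'
from h import *
d=load("top0");f=d["frame"]
a=cv2.resize(f[150:250,300:400],None,fx=4,fy=4,interpolation=2); b=cv2.resize(f[175:245,155:255],None,fx=4,fy=4,interpolation=2)
s=load("side0")["frame"]; c=cv2.resize(s[210:295,195:285],(360,340),interpolation=2); e=cv2.resize(s[145:230,270:345],(300,340),interpolation=2)
o=np.zeros((600,800,3),np.uint8); 
cv2.imwrite("pics/crop1.png",cv2.vconcat([cv2.hconcat([a[:280],b]),cv2.hconcat([a[280:],np.zeros((120,400,3),np.uint8)])])[:,:,::-1])
cv2.imwrite("pics/crop2.png",cv2.hconcat([c,e])[:,:,::-1])
hsv=cv2.cvtColor(f,cv2.COLOR_RGB2HSV)
R=hsv[150:250,300:400]
for nm,m,z in(("handle",(R[...,1]>150)&(R[...,2]<200),.024),("blade",(R[...,1]<60),.003)):
    n,l,st,ce=cv2.connectedComponentsWithStats(m.astype(np.uint8))
    for i in range(1,n):
        if st[i,4]>60:
            ys,xs=np.nonzero(l==i); P=np.array([ray(d,(x+300,y+150),z)[:2] for x,y in zip(xs,ys)],np.float32)
            r=cv2.minAreaRect(P); _,_,vt=np.linalg.svd(P-P.mean(0),full_matrices=False)
            print(nm,st[i],ce[i]+[300,150],P.mean(0).round(4),np.round(r[1],4),round(r[2],1),vt[0].round(3))
E
```

```text
blade [ 17  21  36  22 503] [333.31013917 180.62425447] [ 0.5999 -0.1429] [0.0507 0.0968] 16.1 [ 0.274 -0.962]
blade [  6  57  36  31 768] [321.38932292 221.6875    ] [ 0.4797 -0.1095] [0.0805 0.0959] 11.3 [-0.225  0.974]
```

View pics/crop1.png

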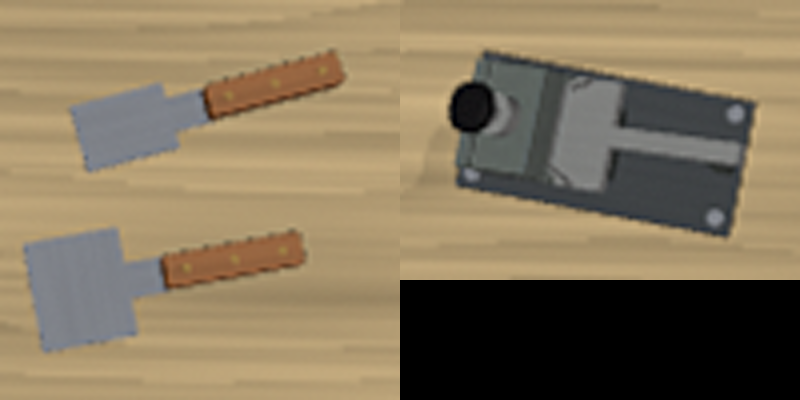

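View pics/crop2.png

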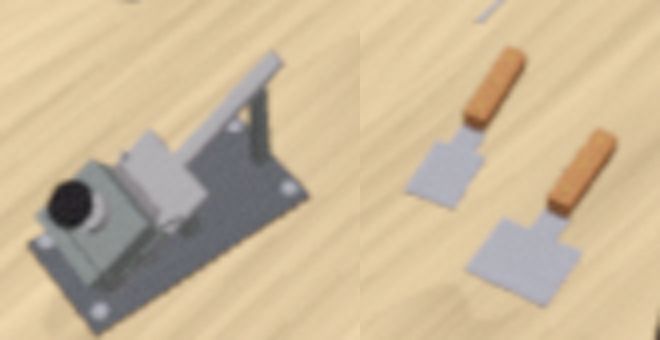

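The crops settle it: the far scraper is narrow (blade about 51 mm against 80 mm). The stand's spine end is at top (240,213), bed edge at (208,209), and side-view spine end at (264,224).

```bash
python3 - <<'E'
from h import *
T=load("top0");S=load("side0")
def blob(d,x0,x1,y0,y1):
    g=d["frame"][y0:y1,x0:x1].max(2)<45; n,l,st,ce=cv2.connectedComponentsWithStats(g.astype(np.uint8)); i=1+st[1:,4].argmax(); print(st[i]); return ce[i]+[x0,y0]
ht,hs=blob(T,160,190,190,220),blob(S,195,235,245,275)
print("head px",ht,hs,"tri",two(T,ht,S,hs).round(4),"rays",ray(T,ht,.1005).round(4),ray(S,hs,.1005).round(4))
et,es=(240.1,213.1),(263.9,223.9)
print("end tri",two(T,et,S,es).round(4),ray(T,et,.129).round(4),ray(S,es,.129).round(4))
print("bed90",ray(T,(207.6,209.1),.075).round(4))
H=(ray(T,ht,.1005)+ray(S,hs,.1005))[:2]/2;E=(ray(T,et,.129)+ray(S,es,.129))[:2]/2
h=E-H;L=np.linalg.norm(h);h/=L;print("len",L,"exp .1834",h, np.degrees(np.arctan2(h[1],h[0])))
o=(H+h*.01185+E-h*.1715)/2;print("slot origin",o, "head only",H+h*.01185,"bed90",ray(T,(207.6,209.1),.075)[:2]-h*.0779)
c=np.array([(205,88),(335,50),(345,83),(212,120)])/4-.375+[300,150]
C=np.array([ray(T,p,.024)[:2] for p in c]);m=C.mean(0);a=C[1]+C[2]-C[0]-C[3];a/=np.linalg.norm(a);print("handle mid",m,"axis",a,np.degrees(np.arctan2(a[1],a[0])),"len",np.linalg.norm(C[1]-C[0]))
f=T["frame"];R=cv2.cvtColor(f,cv2.COLOR_RGB2HSV)[165:200,310:358];ys,xs=np.nonzero((R[...,1]<60)); P=np.array([ray(T,(x+310,y+165),.003)[:2] for x,y in zip(xs,ys)],np.float32);r=cv2.minAreaRect(P);print(r,"handle mid by blade",np.array(r[0])+a*.0975)
E
```

```text
[  8   6  11  12 108]
[13 11  9 10 63]
head px [172.67592593 201.40740741] [212.23809524 260.76190476] tri [0.5184 0.2984 0.0993] rays [0.5184 0.2983 0.1005] [0.5175 0.2987 0.1005]
end tri [0.4879 0.1152 0.1231] [0.4874 0.1148 0.129 ] [0.4845 0.1183 0.129 ]
bed90 [0.5022 0.2079 0.075 ]
len 0.18472358591270185 exp .1834 [-0.17304693 -0.98491358] -99.9650212811405
slot origin [0.51574172 0.28613033] head only [0.51586057 0.28680676] bed90 [0.51563101 0.28466265]
handle mid [ 0.62639387 -0.24065754] axis [ 0.29475701 -0.95557224] -72.85703249786499 len 0.09805793591126867
((0.6014573574066162, -0.14815637469291687), (0.05071650817990303, 0.09678000956773758), 16.115732192993164) handle mid by blade [ 0.63019617 -0.24132467]
```

The narrow scraper's handle centre is about (0.628,-0.241) with its axis at -73.4°. The slot origin is about (0.516,0.286), with uphill at -100°. First I'll go above the handle.

```bash
python3 -m creep '[{"gripper":0,"offset":[3.83,-1.35,0],"turn":[0,0,0]},{"gripper":0,"offset":[3.83,-1.35,0],"turn":[0,0,0]},{"gripper":0,"offset":[3.83,-1.35,0],"turn":[0,0,0]},{"gripper":0,"offset":[3.83,-1.35,0],"turn":[0,0,0]},{"gripper":0,"offset":[3.83,-1.35,0],"turn":[0,0,0]},{"gripper":0,"offset":[3.83,-1.35,0],"turn":[0,0,0]},{"gripper":0,"offset":[3.83,-1.35,0],"turn":[0,0,0]},{"gripper":0,"offset":[3.83,-1.35,0],"turn":[0,0,0]},{"gripper":0,"offset":[3.83,-1.35,0],"turn":[0,0,0]},{"gripper":0,"offset":[3.83,-1.35,0],"turn":[0,0,0]}]' 
python3 -m creep '[{"gripper":0,"offset":[3.83,-1.35,0],"turn":[0,0,0]},{"gripper":0,"offset":[3.83,-1.35,0],"turn":[0,0,0]},{"gripper":0,"offset":[0,0,0.9],"turn":[0,0,-6.7]},{"gripper":0,"offset":[0,0,0.9],"turn":[0,0,-6.7]},{"gripper":0,"offset":[0,0,0.9],"turn":[0,0,-6.7]},{"gripper":0,"offset":[0,0,0.9],"turn":[0,0,-6.7]},{"gripper":0,"offset":[0,0,0.9],"turn":[0,0,-6.7]},{"gripper":0,"offset":[0,0,0.9],"turn":[0,0,-6.7]},{"gripper":0,"offset":[0,0,0.9],"turn":[0,0,-6.7]},{"gripper":0,"offset":[0,0,0.9],"turn":[0,0,-6.7]}]'
python3 -m creep '[{"gripper":0,"offset":[0,0,0.9],"turn":[0,0,-6.7]},{"gripper":0,"offset":[0,0,0.9],"turn":[0,0,-6.7]},{"gripper":0,"offset":[0,0,0],"turn":[0,0,-6.7]},{"gripper":0,"offset":[0,0,0],"turn":[0,0,-6.7]},{"gripper":0,"offset":[0,0,0],"turn":[0,0,0]}]'
cat >> h.py <<'E'
from scipy.spatial.transform import Rotation as Ro
def pose(s):
    q=np.array(s["orientation"]); return np.array(s["tool_pos"]),Ro.from_quat(q[[1,2,3,0]]).as_matrix()
def goto(s,X,Rt):
    p,R=pose(s); return "offset cm",(R.T@(np.array(X)-p)*100).round(2),"turn deg",np.degrees(Ro.from_matrix(R.T@Rt).as_rotvec()).round(2)
def Rtool(axis_deg,tilt):  # tool for scraper x-axis azimuth & upward tilt; tool x = -scraper x, z = -scraper z
    a,t=np.radians([axis_deg,tilt]); h=np.array([np.cos(a),np.sin(a),0]);u=np.array([0,0,1.])
    x=h*np.cos(t)+u*np.sin(t); z=-h*np.sin(t)+u*np.cos(t); return np.c_[-x,np.cross(z,x),-z]
E
python3 - <<'E'
from h import *
from bench import monitor,cams
s=monitor.sense();print(s["tool_pos"].round(4) if hasattr(s["tool_pos"],"round") else s["tool_pos"],s["joint_positions"],goto(s,[.6266,-.236,.005],Rtool(-73.4,0)))
for n in("top","side"):
    d=cams.grab_frame(n); np.savez(n+"1.npz",**d)
    y,x=(120,270) if n=="top" else (130,250)
    cv2.imwrite(f"pics/{n}1.png",cv2.resize(d["frame"][y:y+130,x:x+150],None,fx=4,fy=4,interpolation=2)[:,:,::-1])
E
```

```text
time: 0.93
tool_pos: [0.5716, -0.292, 0.2311]
orientation: [-0.0, 0.974, 0.226, -0.0]
wrist_force: [0.5, -0.7, 0.0]
gripper_width: 0.0849
grasp_force: 0.0
time: 1.77
tool_pos: [0.6273, -0.2357, 0.1585]
orientation: [-0.0, 0.766, 0.643, -0.0]
wrist_force: [-0.1, -1.4, -0.4]
gripper_width: 0.0852
grasp_force: 0.0
time: 2.18
tool_pos: [0.6272, -0.2357, 0.1407]
orientation: [-0.001, 0.596, 0.803, -0.0]
wrist_force: [-0.7, -0.4, -0.4]
gripper_width: 0.0853
grasp_force: 0.0
[ 0.6272 -0.2357  0.1407] [-4.04750044e-01  6.00612677e-01  1.62758652e+00  1.73906268e-05
  9.14475088e-01 -6.99294692e-01] ('offset cm', array([-0.02, -0.05, 13.57]), 'turn deg', array([-0.05, -0.04,  0.28]))
```

View pics/side1.png

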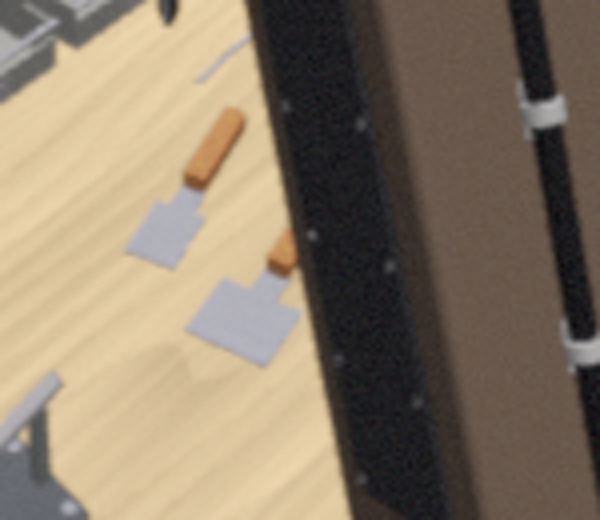

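The hand is hidden, but the narrow scraper is undisturbed in the side crop, handle at about (215,148). The TCP is over the handle, so I'll descend and grip.

```bash
python3 -m creep '[{"gripper":0.3,"offset":[0,-0.05,3.5],"turn":[0,0,0.3]},{"gripper":0.3,"offset":[0,0,3.5],"turn":[0,0,0]},{"gripper":0.3,"offset":[0,0,3],"turn":[0,0,0]},{"gripper":0.3,"offset":[0,0,2],"turn":[0,0,0]},{"gripper":0.3,"offset":[0,0,1],"turn":[0,0,0]},{"gripper":0.3,"offset":[0,0,0.4],"turn":[0,0,0]},{"gripper":0.3,"offset":[0,0,0],"turn":[0,0,0]}]' 60
python3 -m creep '[{"gripper":1,"offset":[0,0,0],"turn":[0,0,0]},{"gripper":1,"offset":[0,0,0],"turn":[0,0,0]},{"gripper":1,"offset":[0,0,0],"turn":[0,0,0]},{"gripper":1,"offset":[0,0,0],"turn":[0,0,0]},{"gripper":1,"offset":[0,0,0],"turn":[0,0,0]},{"gripper":1,"offset":[0,0,0],"turn":[0,0,0]},{"gripper":1,"offset":[0,0,0],"turn":[0,0,0]},{"gripper":1,"offset":[0,0,0],"turn":[0,0,0]}]' 70
```

```text
time: 2.87
tool_pos: [0.627, -0.236, 0.0071]
orientation: [-0.0, 0.601, 0.799, -0.0]
wrist_force: [0.1, 0.6, 1.2]
gripper_width: 0.0598
grasp_force: 0.0
time: 3.53
tool_pos: [0.628, -0.2364, 0.0091]
orientation: [0.001, 0.6, 0.8, 0.0]
wrist_force: [-1.5, 0.9, 11.3]
gripper_width: 0.0226
grasp_force: 69.8
```

```bash
python3 -m creep '[{"gripper":1,"offset":[0,0,-1],"turn":[0,0,0]},{"gripper":1,"offset":[0,0,-2],"turn":[0,0,0]},{"gripper":1,"offset":[0,0,-3],"turn":[0,0,0]},{"gripper":1,"offset":[0,0,-3],"turn":[0,0,0]},{"gripper":1,"offset":[0,0,-3],"turn":[0,0,0]},{"gripper":1,"offset":[0,0,-3],"turn":[0,0,0]},{"gripper":1,"offset":[0,0,-3],"turn":[0,0,0]},{"gripper":1,"offset":[0,0,-2],"turn":[0,0,0]},{"gripper":1,"offset":[0,0,-1],"turn":[0,0,0]},{"gripper":1,"offset":[0,0,0],"turn":[0,0,0]}]'
cat >> h.py <<'E'
SO=np.array([.5157,.2863,.030]); AZ=-100.
def target(tipx,tipz,tipy=0,g=(.1406,0,.0091)):
    R=Rtool(AZ,30); X,Y,Z=-R[:,0],R[:,1],-R[:,2]; return SO+X*(tipx+g[0])+Y*(tipy+g[1])+Z*(tipz+g[2]),R
E
python3 - <<'E'
from h import *
from bench import monitor
s=monitor.sense();X,R=target(.085,.05);print(X);p,R0=pose(s)
print(R0.round(3).tolist(),s["gripper_width"],s["grasp_force"]);print(goto(s,X,R)); print(goto(s,X,Rtool(-100,0)))
E
```

```text
time: 4.37
tool_pos: [0.6281, -0.2364, 0.2205]
orientation: [0.002, 0.6, 0.8, 0.001]
wrist_force: [0.9, -0.4, -1.9]
gripper_width: 0.0226
grasp_force: 68.9
[0.48690473 0.12299393 0.1939821 ]
[[-0.279, 0.96, 0.004], [0.96, 0.279, -0.002], [-0.003, 0.004, -1.0]] 0.022570418507273714 68.87718200683594
('offset cm', array([38.46, -3.53,  2.53]), 'turn deg', array([  7.09, -29.35,  25.54]))
('offset cm', array([38.46, -3.53,  2.53]), 'turn deg', array([ 0.24,  0.12, 26.21]))
```

```bash
python3 -m creep '[{"gripper":1,"offset":[2,-0.1,0],"turn":[0,0,0]},{"gripper":1,"offset":[3.5,-0.3,0],"turn":[0,0,0]},{"gripper":1,"offset":[4,-0.4,0],"turn":[0,0,0]},{"gripper":1,"offset":[4,-0.4,0],"turn":[0,0,0]},{"gripper":1,"offset":[4,-0.4,0],"turn":[0,0,0]},{"gripper":1,"offset":[4,-0.4,0],"turn":[0,0,0]},{"gripper":1,"offset":[4,-0.4,0],"turn":[0,0,0]},{"gripper":1,"offset":[4,-0.4,0],"turn":[0,0,0]},{"gripper":1,"offset":[4,-0.4,0],"turn":[0,0,0]},{"gripper":1,"offset":[3,-0.3,0],"turn":[0,0,0]}]'
python3 -m creep '[{"gripper":1,"offset":[1.9,-0.4,0],"turn":[0,0,0]},{"gripper":1,"offset":[0,0,0],"turn":[0,0,6.5]},{"gripper":1,"offset":[0,0,0],"turn":[0,0,6.5]},{"gripper":1,"offset":[0,0,0],"turn":[0,0,6.5]},{"gripper":1,"offset":[0,0,0],"turn":[0,0,6.6]},{"gripper":1,"offset":[0,0,0],"turn":[0,-6,0]},{"gripper":1,"offset":[0,0,0],"turn":[0,-6,0]},{"gripper":1,"offset":[0,0,0],"turn":[0,-6,0]},{"gripper":1,"offset":[0,0,0],"turn":[0,-6,0]},{"gripper":1,"offset":[0,0,0],"turn":[0,-6,0]}]'
python3 -m creep '[{"gripper":1,"offset":[0,0,0],"turn":[0,0,0]},{"gripper":1,"offset":[0,0,0],"turn":[0,0,0]}]'
python3 - <<'E'
from h import *
from bench import monitor,cams
s=monitor.sense();X,R=target(.085,.05);print(s["joint_positions"],goto(s,X,R))
o=[]
for n in("top","side"):
    d=cams.grab_frame(n); np.savez(n+"2.npz",**d)
    y,x=(160,145) if n=="top" else (185,180)
    o.append(cv2.resize(d["frame"][y:y+120,x:x+100],None,fx=4,fy=4,interpolation=2))
cv2.imwrite("pics/c3.png",cv2.hconcat(o)[:,:,::-1])
E
```

```text
time: 5.2
tool_pos: [0.4889, 0.1068, 0.216]
orientation: [-0.001, 0.6, 0.8, -0.001]
wrist_force: [0.1, 1.2, -1.0]
gripper_width: 0.0224
grasp_force: 68.9
time: 6.03
tool_pos: [0.4822, 0.1219, 0.2169]
orientation: [0.169, 0.739, 0.621, -0.2]
wrist_force: [-0.1, 0.2, -1.5]
gripper_width: 0.0222
grasp_force: 68.8
time: 6.2
tool_pos: [0.4815, 0.1227, 0.2152]
orientation: [0.166, 0.738, 0.623, -0.199]
wrist_force: [-0.2, -0.3, -1.8]
gripper_width: 0.0224
grasp_force: 68.9
[ 0.48586133  0.48101435  1.78410243 -0.42917857  1.24726405  0.87010284] ('offset cm', array([1.17, 0.54, 1.78]), 'turn deg', array([-0.04,  0.01,  0.33]))
```

View pics/c3.png

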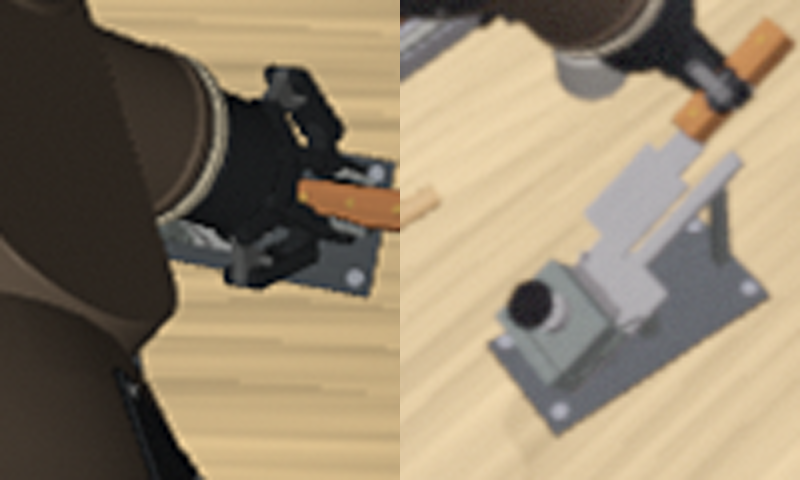

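In the side half, the blade is parallel above the bed, its front-left corner at about (587,213) and the spine end at (738,157). I'll compare predicted with seen positions to get the correction.

```bash
python3 - <<'E'
from h import *
from bench import monitor
S=load("side2");T=load("top2");s=monitor.sense();p,R=pose(s)
def cr(X): 
    q=proj(S,X); return ((q-[180,185]+.375)*4+[400,0]).round(1)
def sc(x,y,z): return p+R@np.array([-(x-.0106),y,-(z-.0091)])  # scraper frame
for n,a in dict(tipA=(-.13,.025,.003),tipB=(-.13,-.025,.003),shA=(-.06,.025,.003),shB=(-.06,-.025,.003),hendA=(.065,.012,.024),hendB=(.065,-.012,.024)).items(): print(n,cr(sc(*a)))
Rt=Rtool(AZ,30)
def sl(x,y,z): return SO+Rt@np.array([-x,y,-z])
for n,a in dict(spendA=(.198,.007,0),spendB=(.198,-.007,0),bedA=(.09,.038,0),bedB=(.09,-.038,0),head=(.025,0,.067),hous50t=(.05,.038,.034),hous50tB=(.05,-.038,.034)).items(): print(n,cr(sl(*a)))
print("px shift per 5mm slot x,y,z:",[(cr(sl(*v))-cr(sl(.09,0,0))).tolist() for v in((.095,0,0),(.09,.005,0),(.09,0,.005))])
# top view: handle axis
d=T["frame"];h=cv2.cvtColor(d,cv2.COLOR_RGB2HSV)[195:230,215:270];ys,xs=np.nonzero((h[...,1]>140)&(h[...,2]>90)&(h[...,2]<235)&(h[...,0]<14));c=np.array([xs.mean()+215,ys.mean()+195]);print(len(xs),"handle top px",c)
E
python3 - <<'E'
import cv2,numpy as np
d=np.load("side2.npz")["frame"][210:290,200:280]
cv2.imwrite("pics/c4.png",cv2.resize(d,(640,560+40)[:1]*2 if 0 else (600,600),interpolation=2)[:,:,::-1])
E
```

```text
tipA [582.4 209.9]
tipB [621.3 255.4]
shA [649.  139.2]
shB [689.3 183.2]
hendA [767.   12.3]
hendB [787.8  32.4]
spendA [731.  149.6]
spendB [742.1 161.3]
bedA [609.8 227.1]
bedB [666.8 293.7]
head [530.9 303.6]
hous50t [550.5 254.5]
hous50tB [607.  323.6]
px shift per 5mm slot x,y,z: [[4.5, -4.799999999999983], [-3.7999999999999545, -4.399999999999977], [-3.199999999999932, -1.599999999999966]]
279 handle top px [237.50896057 211.12544803]
```

View pics/c4.png

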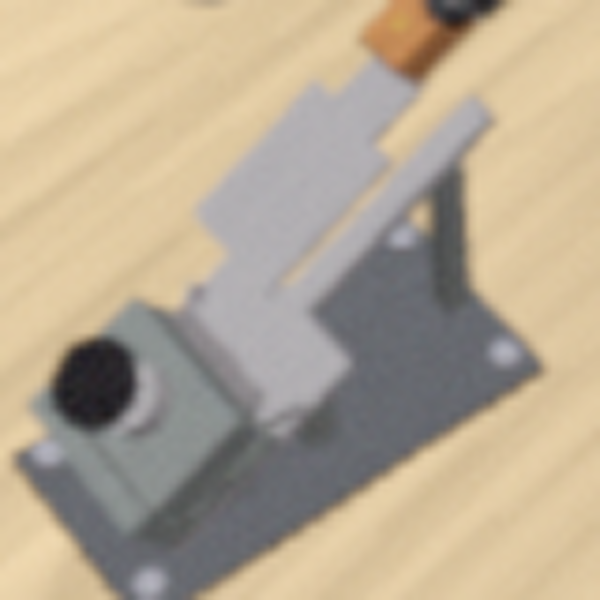

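Stand and scraper both match prediction to within about 2 mm (spine end, bed corner (352,360), blade tip (198,210)). I'll shift y by +1 mm and descend over the open bed.

```bash
python3 -m creep '[{"gripper":1,"offset":[0.85,0.32,0],"turn":[0,0,0.3]},{"gripper":1,"offset":[0.85,0.32,0],"turn":[0,0,0]},{"gripper":1,"offset":[0,0,1.5],"turn":[0,0,0]},{"gripper":1,"offset":[0,0,1.5],"turn":[0,0,0]},{"gripper":1,"offset":[0,0,1.5],"turn":[0,0,0]},{"gripper":1,"offset":[0,0,1],"turn":[0,0,0]},{"gripper":1,"offset":[0,0,0.5],"turn":[0,0,0]},{"gripper":1,"offset":[0,0,0.4],"turn":[0,0,0]},{"gripper":1,"offset":[0,0,0],"turn":[0,0,0]},{"gripper":1,"offset":[0,0,0],"turn":[0,0,0]}]'
cat > st.py <<'E'
from h import *
from bench import monitor
s=monitor.sense();p,R=pose(s);Rt=Rtool(AZ,30);A=np.c_[-Rt[:,0],Rt[:,1],-Rt[:,2]]
print("tip in slot mm",(A.T@(p-SO)*1e3-[140.6,0,9.1]).round(1),"force slot",(A.T@np.array(s["wrist_force"])).round(1),"home:",goto(s,*target(0,0,.001)))
E
python3 st.py
```

```text
time: 7.13
tool_pos: [0.4861, 0.1039, 0.1537]
orientation: [0.167, 0.741, 0.62, -0.197]
wrist_force: [0.3, -0.3, -0.3]
gripper_width: 0.0221
grasp_force: 68.9
tip in slot mm [81.2  2.5  5.6] force slot [ 0.1  0.4 -0.4] home: ('offset cm', array([ 8.12, -0.18,  0.57]), 'turn deg', array([ 0.08, -0.03, -0.22]))
```

```bash
python3 -m creep '[{"gripper":1,"offset":[0,-0.15,0.15],"turn":[0,0,-0.2]},{"gripper":1,"offset":[0,0,0.15],"turn":[0,0,0]},{"gripper":1,"offset":[0,0,0],"turn":[0,0,0]}]'
python3 st.py
python3 -m creep '[{"gripper":1,"offset":[0.5,0,0],"turn":[0,0,0]},{"gripper":1,"offset":[0.5,0,0],"turn":[0,0,0]},{"gripper":1,"offset":[0.5,0,0],"turn":[0,0,0]},{"gripper":1,"offset":[0.5,0,0],"turn":[0,0,0]},{"gripper":1,"offset":[0,0,0],"turn":[0,0,0]}]'
python3 st.py
```

```text
time: 7.38
tool_pos: [0.484, 0.1026, 0.1509]
orientation: [0.167, 0.74, 0.621, -0.198]
wrist_force: [-0.4, -0.3, 0.3]
gripper_width: 0.0222
grasp_force: 68.9
tip in slot mm [81.3  0.6  2.4] force slot [ 0.4 -0.3  0. ] home: ('offset cm', array([8.13, 0.04, 0.24]), 'turn deg', array([ 0.08, -0.01,  0.01]))
time: 7.8
tool_pos: [0.4871, 0.1205, 0.1401]
orientation: [0.167, 0.74, 0.621, -0.198]
wrist_force: [-0.7, 0.1, -0.9]
gripper_width: 0.0223
grasp_force: 68.9
tip in slot mm [60.2  0.7  2.2] force slot [-0.4 -0.7 -0.8] home: ('offset cm', array([6.02, 0.04, 0.22]), 'turn deg', array([ 0.06, -0.01,  0.04]))
```

No contact so far, and the tip is past the flare's outer edge. I'll continue inward.

```bash
python3 -m creep '[{"gripper":1,"offset":[0.4,0,0],"turn":[0,0,0]},{"gripper":1,"offset":[0.4,0,0],"turn":[0,0,0]},{"gripper":1,"offset":[0.4,0,0],"turn":[0,0,0]},{"gripper":1,"offset":[0.4,0,0],"turn":[0,0,0]},{"gripper":1,"offset":[0,0,0],"turn":[0,0,0]}]'
python3 st.py
python3 - <<'E'
from h import *
from bench import cams
d=cams.grab_frame("side");np.savez("side3.npz",**d)
cv2.imwrite("pics/c5.png",cv2.resize(d["frame"][210:290,200:280],(600,600),interpolation=2)[:,:,::-1])
E
```

```text
time: 8.22
tool_pos: [0.4895, 0.1338, 0.1324]
orientation: [0.167, 0.74, 0.621, -0.198]
wrist_force: [-0.4, 0.7, -2.1]
gripper_width: 0.0224
grasp_force: 68.9
tip in slot mm [44.6  0.7  2.2] force slot [-1.6 -0.5 -1.6] home: ('offset cm', array([4.46, 0.03, 0.22]), 'turn deg', array([ 0.06, -0.01,  0.02]))
```

View pics/c5.png

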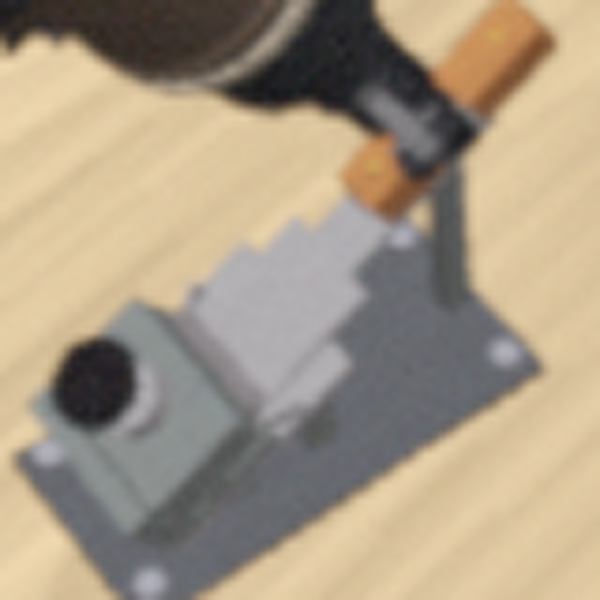

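The blade enters under the lip, its right shoulder at (365,293), with the bed showing at both sides and low force. I'll push on.

```bash
python3 -m creep '[{"gripper":1,"offset":[0.4,0,0],"turn":[0,0,0]},{"gripper":1,"offset":[0.4,0,0],"turn":[0,0,0]},{"gripper":1,"offset":[0.4,0,0],"turn":[0,0,0]},{"gripper":1,"offset":[0.4,0,0],"turn":[0,0,0]},{"gripper":1,"offset":[0.4,0,0],"turn":[0,0,0]},{"gripper":1,"offset":[0,0,0],"turn":[0,0,0]}]'
python3 st.py
python3 -m creep '[{"gripper":1,"offset":[0.4,0,0],"turn":[0,0,0]},{"gripper":1,"offset":[0.4,0,0],"turn":[0,0,0]},{"gripper":1,"offset":[0.4,0,0],"turn":[0,0,0]},{"gripper":1,"offset":[0.4,0,0],"turn":[0,0,0]},{"gripper":1,"offset":[0,0,0],"turn":[0,0,0]}]'
python3 st.py
```

```text
time: 8.77
tool_pos: [0.4925, 0.1509, 0.1223]
orientation: [0.167, 0.74, 0.621, -0.198]
wrist_force: [0.2, -0.4, -0.8]
gripper_width: 0.0219
grasp_force: 68.9
tip in slot mm [24.5  0.6  2.2] force slot [-0.1  0.2 -0.9] home: ('offset cm', array([2.45, 0.04, 0.22]), 'turn deg', array([ 0.06, -0.  ,  0.02]))
time: 9.18
tool_pos: [0.4949, 0.1645, 0.1143]
orientation: [0.167, 0.74, 0.621, -0.198]
wrist_force: [-0.1, -1.0, -0.7]
gripper_width: 0.0224
grasp_force: 68.9
tip in slot mm [8.5 0.7 2.2] force slot [ 0.5  0.1 -1.1] home: ('offset cm', array([0.85, 0.03, 0.22]), 'turn deg', array([ 0.06, -0.01,  0.02]))
```

```bash
python3 -m creep '[{"gripper":1,"offset":[0.25,0,0],"turn":[0,0,0]},{"gripper":1,"offset":[0.25,0,0],"turn":[0,0,0]},{"gripper":1,"offset":[0.2,0,0],"turn":[0,0,0]},{"gripper":1,"offset":[0,0,0],"turn":[0,0,0]}]'
python3 st.py
python3 -m creep '[{"gripper":1,"offset":[0.15,0,0],"turn":[0,0,0]},{"gripper":1,"offset":[0.1,0,0],"turn":[0,0,0]},{"gripper":1,"offset":[0,0,0],"turn":[0,0,0]}]'
python3 st.py
```

```text
time: 9.52
tool_pos: [0.4959, 0.1701, 0.1111]
orientation: [0.167, 0.74, 0.621, -0.198]
wrist_force: [-0.8, -0.2, -1.7]
gripper_width: 0.0223
grasp_force: 68.9
tip in slot mm [2.  0.7 2.2] force slot [-0.6 -0.8 -1.6] home: ('offset cm', array([0.2 , 0.03, 0.22]), 'turn deg', array([ 0.06, -0.01,  0.01]))
time: 9.77
tool_pos: [0.4961, 0.1716, 0.1102]
orientation: [0.167, 0.74, 0.621, -0.198]
wrist_force: [-0.4, -3.5, 1.4]
gripper_width: 0.0224
grasp_force: 69.0
tip in slot mm [0.3 0.6 2.1] force slot [ 3.7  0.3 -0.5] home: ('offset cm', array([0.03, 0.04, 0.21]), 'turn deg', array([0.04, 0.06, 0.  ]))
```

Contact at x≈0. I'll confirm the stop with a little more push, then lower onto the bed.

```bash
python3 -m creep '[{"gripper":1,"offset":[0.1,0,0],"turn":[0,0,0]},{"gripper":1,"offset":[0.1,0,0],"turn":[0,0,0]},{"gripper":1,"offset":[0,0,0],"turn":[0,0,0]}]'
python3 st.py
python3 -m creep '[{"gripper":1,"offset":[0,0,0.1],"turn":[0,0,0]},{"gripper":1,"offset":[0,0,0.1],"turn":[0,0,0]},{"gripper":1,"offset":[0,0,0],"turn":[0,0,0]}]'
python3 st.py
```

```text
time: 10.02
tool_pos: [0.4958, 0.1716, 0.1099]
orientation: [0.168, 0.739, 0.621, -0.2]
wrist_force: [-1.9, -14.4, 11.0]
gripper_width: 0.0221
grasp_force: 69.3
tip in slot mm [0.2 0.4 1.9] force slot [18.1  0.6  2.3] home: ('offset cm', array([0.02, 0.06, 0.19]), 'turn deg', array([-0.01,  0.26,  0.01]))
time: 10.27
tool_pos: [0.4958, 0.1709, 0.1089]
orientation: [0.168, 0.74, 0.62, -0.2]
wrist_force: [-3.9, -12.2, 21.4]
gripper_width: 0.0225
grasp_force: 70.6
tip in slot mm [0.3 0.4 0.6] force slot [21.7 -1.8 12.2] home: ('offset cm', array([0.03, 0.06, 0.06]), 'turn deg', array([ 0.02,  0.22, -0.02]))
```

Stop confirmed (18 N) and bed contact (12 N). I'll relax the push, release and withdraw along the bed normal.

```bash
python3 -m creep '[{"gripper":1,"offset":[-0.15,0,-0.1],"turn":[0,0,0]},{"gripper":1,"offset":[0,0,0],"turn":[0,0,0]},{"gripper":0.3,"offset":[0,0,0],"turn":[0,0,0]},{"gripper":0.3,"offset":[0,0,0],"turn":[0,0,0]},{"gripper":0.3,"offset":[0,0,0],"turn":[0,0,0]},{"gripper":0.3,"offset":[0,0,0],"turn":[0,0,0]},{"gripper":0.3,"offset":[0,0,0],"turn":[0,0,0]},{"gripper":0.3,"offset":[0,0,0],"turn":[0,0,0]}]'
python3 st.py
python3 -m creep '[{"gripper":0.3,"offset":[0,0,-1],"turn":[0,0,0]},{"gripper":0.3,"offset":[0,0,-2],"turn":[0,0,0]},{"gripper":0.3,"offset":[0,0,-3],"turn":[0,0,0]},{"gripper":0.3,"offset":[0,0,-4],"turn":[0,0,0]},{"gripper":1,"offset":[0,0,-2],"turn":[0,0,0]},{"gripper":1,"offset":[0,0,0],"turn":[0,0,0]},{"gripper":1,"offset":[0,0,0],"turn":[0,0,0]},{"gripper":1,"offset":[0,0,0],"turn":[0,0,0]}]'
python3 - <<'E'
from h import *
from bench import cams,monitor
s=monitor.sense();R=Rtool(AZ,30);A=np.c_[-R[:,0],R[:,1],-R[:,2]]
print("above plunger z=84:",goto(s,SO+A@np.array([.025,.0005,.084]),R))
d=cams.grab_frame("side");np.savez("side4.npz",**d)
cv2.imwrite("pics/c6.png",cv2.resize(d["frame"][200:290,200:290],(600,600),interpolation=2)[:,:,::-1])
E
```

```text
time: 10.93
tool_pos: [0.4963, 0.172, 0.1088]
orientation: [0.167, 0.74, 0.621, -0.198]
wrist_force: [0.8, -0.4, -0.4]
gripper_width: 0.0601
grasp_force: 0.0
tip in slot mm [-0.8  0.7  1.2] force slot [ 0.   0.9 -0.5] home: ('offset cm', array([-0.08,  0.03,  0.12]), 'turn deg', array([ 0.06, -0.01,  0.  ]))
time: 11.6
tool_pos: [0.5062, 0.2309, 0.2128]
orientation: [0.167, 0.74, 0.621, -0.198]
wrist_force: [-0.1, 0.7, -0.2]
gripper_width: 0.0113
grasp_force: 0.0
above plunger z=84: ('offset cm', array([11.5 ,  0.03,  4.62]), 'turn deg', array([0.04, 0.01, 0.02]))
```

View pics/c6.png

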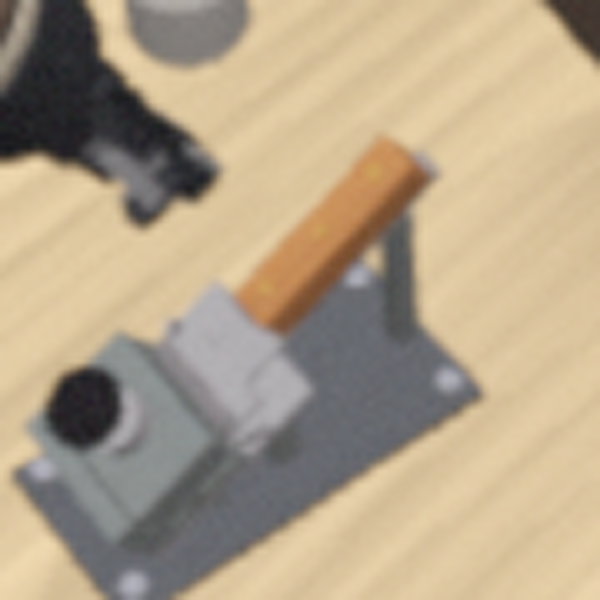

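The scraper lies home: the handle covers the spine, whose end just protrudes at (428,162), and the neck is under the lip. The tin is untouched. Now I'll go over the plunger with the fingers shut.

```bash
python3 -m creep '[{"gripper":1,"offset":[2.5,0,0],"turn":[0,0,0]},{"gripper":1,"offset":[3,0,0],"turn":[0,0,0]},{"gripper":1,"offset":[3,0,0],"turn":[0,0,0]},{"gripper":1,"offset":[3,0,0],"turn":[0,0,0]},{"gripper":1,"offset":[0,0,1.5],"turn":[0,0,0]},{"gripper":1,"offset":[0,0,1.5],"turn":[0,0,0]},{"gripper":1,"offset":[0,0,1.2],"turn":[0,0,0]},{"gripper":1,"offset":[0,0,0],"turn":[0,0,0]},{"gripper":1,"offset":[0,0,0],"turn":[0,0,0]}]'
cat > pl.py <<'E'
from h import *
from bench import monitor
s=monitor.sense();p,R=pose(s);Rt=Rtool(AZ,30);A=np.c_[-Rt[:,0],Rt[:,1],-Rt[:,2]]
print("tcp in slot mm",(A.T@(p-SO)*1e3).round(1),"force slot",(A.T@np.array(s["wrist_force"])).round(1),s["gripper_width"])
E
python3 pl.py
```

```text
time: 12.4
tool_pos: [0.5199, 0.3075, 0.1185]
orientation: [0.167, 0.74, 0.621, -0.199]
wrist_force: [-0.8, 0.4, 1.2]
gripper_width: -0.0001
grasp_force: 0.0
tcp in slot mm [25.6  0.4 87.5] force slot [ 0.4 -0.9  1.2] -8.256031371765787e-05
```

```bash
python3 -m creep '[{"gripper":1,"offset":[0,0,0.5],"turn":[0,0,0]},{"gripper":1,"offset":[0,0,0.5],"turn":[0,0,0]},{"gripper":1,"offset":[0,0,0.3],"turn":[0,0,0]},{"gripper":1,"offset":[0,0,0.2],"turn":[0,0,0]},{"gripper":1,"offset":[0,0,0],"turn":[0,0,0]}]'
python3 pl.py
python3 -m creep '[{"gripper":1,"offset":[0,0,0.3],"turn":[0,0,0]},{"gripper":1,"offset":[0,0,0.3],"turn":[0,0,0]},{"gripper":1,"offset":[0,0,0.3],"turn":[0,0,0]},{"gripper":1,"offset":[0,0,0],"turn":[0,0,0]}]'
python3 pl.py
```

```text
time: 12.82
tool_pos: [0.519, 0.3009, 0.106]
orientation: [0.167, 0.74, 0.621, -0.198]
wrist_force: [0.4, 0.6, 3.7]
gripper_width: 0.0002
grasp_force: 1.5
tcp in slot mm [25.1  0.7 73.3] force slot [1.3 0.3 3.6] 0.00015592299858246684
time: 13.15
tool_pos: [0.5183, 0.2965, 0.0981]
orientation: [0.167, 0.74, 0.621, -0.198]
wrist_force: [-1.0, 2.5, 7.4]
gripper_width: 0.0001
grasp_force: 3.4
tcp in slot mm [25.   0.8 64.2] force slot [ 1.7 -1.4  7.6] 0.00010612295183572454
```

Contact came at z≈74, and the spring is at 7.6 N. I'll go on to the stop.

```bash
python3 -m creep '[{"gripper":1,"offset":[0,0,0.2],"turn":[0,0,0]},{"gripper":1,"offset":[0,0,0.2],"turn":[0,0,0]},{"gripper":1,"offset":[0,0,0.15],"turn":[0,0,0]},{"gripper":1,"offset":[0,0,0],"turn":[0,0,0]},{"gripper":1,"offset":[0,0,0],"turn":[0,0,0]}]'
python3 pl.py
```

```text
time: 13.57
tool_pos: [0.5181, 0.2945, 0.0945]
orientation: [0.167, 0.74, 0.621, -0.197]
wrist_force: [-3.2, 4.1, 16.9]
gripper_width: -0.0001
grasp_force: 8.1
tcp in slot mm [24.9  0.9 60.1] force slot [ 5.4 -3.9 16.4] -0.00011840576635291941
```

At the stop (16 N, above the 9 N spring). I'll hold, then retreat.

```bash
python3 -m creep '[{"gripper":1,"offset":[0,0,0.05],"turn":[0,0,0]},{"gripper":1,"offset":[0,0,0],"turn":[0,0,0]},{"gripper":1,"offset":[0,0,0],"turn":[0,0,0]},{"gripper":1,"offset":[0,0,0],"turn":[0,0,0]},{"gripper":1,"offset":[0,0,0],"turn":[0,0,0]},{"gripper":1,"offset":[0,0,0],"turn":[0,0,0]}]'
python3 pl.py
python3 -m creep '[{"gripper":1,"offset":[0,0,-0.5],"turn":[0,0,0]},{"gripper":1,"offset":[0,0,-0.7],"turn":[0,0,0]},{"gripper":1,"offset":[0,0,-1],"turn":[0,0,0]},{"gripper":1,"offset":[0,0,-2],"turn":[0,0,0]},{"gripper":1,"offset":[0,0,-3],"turn":[0,0,0]},{"gripper":1,"offset":[0,0,-3],"turn":[0,0,0]},{"gripper":1,"offset":[0,0,-2],"turn":[0,0,0]},{"gripper":1,"offset":[0,0,0],"turn":[0,0,0]},{"gripper":1,"offset":[0,0,0],"turn":[0,0,0]}]'
python3 - <<'E'
from h import *
from bench import cams
d=cams.grab_frame("side");np.savez("side5.npz",**d); a=load("side4")["frame"][200:290,200:290];b=d["frame"][200:290,200:290]
cv2.imwrite("pics/c7.png",cv2.resize(cv2.hconcat([a,b]),(800,400),interpolation=2)[:,:,::-1])
E
```

```text
time: 14.07
tool_pos: [0.5181, 0.2945, 0.0945]
orientation: [0.167, 0.74, 0.621, -0.197]
wrist_force: [-2.8, 6.5, 20.2]
gripper_width: 0.0
grasp_force: 10.5
tcp in slot mm [24.9  0.9 60.1] force slot [ 5.  -3.9 20.5] 4.7968201596394355e-05
time: 14.82
tool_pos: [0.5284, 0.3546, 0.1994]
orientation: [0.167, 0.74, 0.621, -0.197]
wrist_force: [-0.8, -0.4, 0.2]
gripper_width: -0.0001
grasp_force: 0.0
```

View pics/c7.png

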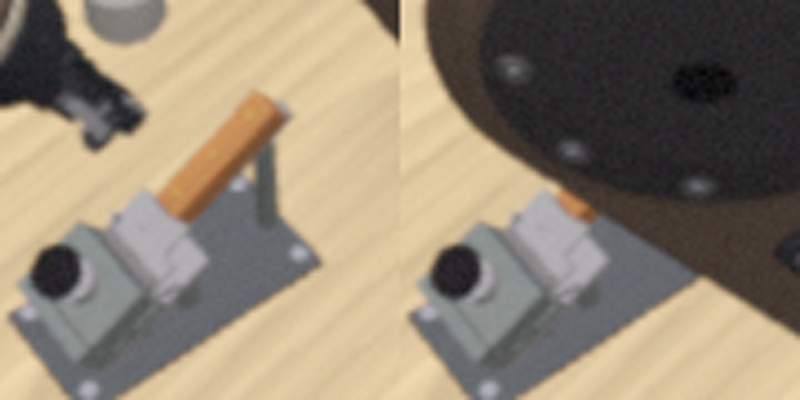

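The plunger head is back up at the same place ((58,272) before, (458,272) after). The blade and handle front at (575,205) haven't moved, and the hand is clear. Handing in.

```bash
python3 -c "
from bench import ctrl; print(ctrl.finish_job())"
```

```text
the job is handed in; nothing more can be done
None
```

The narrow scraper is home in the grey stand, the plunger was held at its stop and sprang back, and the job is handed in at about 15 s; no verdict came back.

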